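Row the moulding blocks and hold the stock-cage gate ajar

TASK

Line up the three loose hornbeam blocks in an even row on the feed board, one squarely on each dark inlay with its length along the inlay, so they are ready to be passed into the stock cage. Then take the bolt's brass knob, lift the sagging bolt over the bent keeper while drawing it back, and pull the green gate about 7 cm ajar at its free edge. Finish still holding the knob, keeping the spring-closed gate still and ajar; leave the finished row and everything else on the bench undisturbed.

Things in the scene. Friction and masses are not known exactly. Their poses are not given: they have to be found in the camera images.
- block1: loose hornbeam hammer-moulding block, 48 x 24 x 22 mm (its x, y, z), 22 g, pale wood with a thin red line around it near its -x end and a small bore on top; origin: centre of its underside; the three are alike
- block2: loose hornbeam hammer-moulding block, 48 x 24 x 22 mm (its x, y, z), 22 g, pale wood with a thin red line around it near its -x end and a small bore on top; origin: centre of its underside; the three are alike
- block3: loose hornbeam hammer-moulding block, 48 x 24 x 22 mm (its x, y, z), 22 g, pale wood with a thin red line around it near its -x end and a small bore on top; origin: centre of its underside; the three are alike
- board: fixed grey-green linoleum-faced feed board lying on the bench, 220 x 250 x 6 mm, with three dark inlays in a row along its y, 50 mm apart, 50 mm on the +x side of its middle; origin: centre of its underside; the blocks start on it, on the robot's side of the inlays
- mark_left (a point): centre of the left (+y) black inlay on the feed board, at the board's top face; the inlay is 50 mm along the board's x and 26 mm along its y
- mark_mid (a point): centre of the middle black inlay on the feed board, at the board's top face; the inlay is 50 mm along the board's x and 26 mm along its y
- mark_right (a point): centre of the right (-y) black inlay on the feed board, at the board's top face; the inlay is 50 mm along the board's x and 26 mm along its y
- cage: fixed wooden stock cage, open on top, 150 x 270 mm on the bench, 112 mm high (keeper, bolt guides and knob rise above that); origin: centre of its underside. Its -x side faces the robot and carries the gate; its right (-y) front post carries the keeper
- keeper_lip (a point): middle of the top edge of the steel keeper's bent-up lip, 92 mm above the bench; the lip is 5 mm thick and crosses under the bolt, behind its hooked nose. In front (robot side) of the nose a keeper plate, 68 to 148 mm above the bench, holds the bolt back until it is drawn
- gate_hinge (a point): on the vertical hinge axis of the green gate, at the gate's left (+y) end, 100 mm above the bench. The gate is 14 mm thick, its top is 112 mm above the bench
- gate_edge (a point): on the free (right) edge of the gate, 180 mm from the hinge axis, 100 mm above the bench; moves with the gate
- gate (a joint): gate angle, rad: 0 closed, grows as the free edge swings towards the robot (cage -x), clockwise seen from above, at most 0.9; a spring always closes it (about 2 N at the knob when shut, 5 N at 0.4 rad); 0.4 rad puts the free edge 70 mm out
- draw (a joint): how far the bolt is drawn, m: 0 shot home, grows as it is drawn towards the hinge (cage +y when the gate is shut), at most 0.038; about 1 N of friction, stays where left. The keeper's lip stops the hooked nose after 4 mm unless it is lifted; past 0.022 the nose is clear of the keeper and the gate is free
- lift (a joint): tilt of the sagging bolt (10 mm steel rod), rad: 0 hanging (rest), at most 0.25; falls back by its weight (about 1 N at the knob). It pivots at its rear end, 75 mm from the knob: 0.25 rad raises the knob 18.5 mm. The nose hook, 130 to 140 mm from the pivot, hangs 22 mm below the rod's centre line and clears the lip above 0.125 rad (knob raised 9.5 mm)
- knob: upright round brass knob of the bolt, 14 mm thick, to be pinched from above; origin on the bolt's centre line (98 mm above the bench at rest), top 59 mm above it, free of everything from 20 mm above it up. 145 mm from the hinge along the gate with the bolt shot, 20 mm in front of the gate's middle plane. Shut gate: x, y, z as the cage's (y towards the hinge)
- mallet: boxwood mallet lying on the bench, 225 mm long; bystander
- weight1: grey lead key weight, 32 mm wide, 22 mm high; bystander
- weight2: grey lead key weight, 32 mm wide, 22 mm high; bystander
- mug: green enamel mug, 82 mm wide, 85 mm high; bystander
- calipers: nickel calipers lying flat, 150 mm long; bystander
There are look-alikes about, which are no part of the job. Leave any purple or turquoise look-alike of the block1 alone. Leave any blue or orange look-alike of the block3 alone.

How it is judged:
By the outcome, as a careful person would: the job done as asked, in the order asked, and still so for the second after the job is handed in, while the arm keeps its last pose, push and grip.
It also fails if it takes over 61 s, if anything falls off the work surface, if the arm or the gripper's body presses on something with over 40 N, if the wrist force passes 120 N, or if a joint passes its speed limit or range.

ROBOT

A 6-joint arm with a two-finger parallel gripper is mounted at the origin on the work surface. World frame = base frame: x ahead of the robot, y to its left, z up, the work surface at z = 0. Lengths are in m, angles in degrees, forces in N, time in s.
With the tool pointing down it reaches from about 0.4 to 0.825 m from the base axis. Payload 7 kg.
Tool frame: the origin (TCP) lies at the very end of the fingers, on their centre line; the grasp point (between the pads) lies 19 mm behind it (r.hold_point_z is the distance from the TCP to the grasp point, in m); z points along the fingers, y is the direction in which the jaws open and shut (so a half turn about z gives the same grasp; the last joint's range is limited). The gripper opens to 88 mm and grips with 3 to 60 N. Pads are 19 mm wide; open, the fingers measure 130 mm over their backs; the gripper's body (78 mm by 193 mm) begins 47 mm behind the grasp point.
Start: joints at [89.731, 20.546, 0.682, 0, -70.136, -16.507], TCP at [0.195, 0.646, 0.227] pointing down, gripper open.
Joint ranges: [-176.03, 176.03], [-82.01, 121.73], [-58.28, 71.71], [-173.87, 95.51], [-174.79, -0.11], [-173.66, 173.66]. Speed limits (degrees/s): [136.94, 136.94, 172.46, 180, 180, 180].

INTERFACE

Orientations are given as [roll, pitch, yaw] about the fixed x, y, z axes, in that order (R = Rz(yaw) Ry(pitch) Rx(roll)).
In Python, from plant import r gives the robot as it stands. The module is installed in compiled form; this text tells all that it offers.
- The arm moves only by the shell command python3 -m inch 'ROWS' [FORCE]. ROWS is text: rows parted by semicolons, each of 7 numbers parted by spaces: the shift along the tool's x, y, z in m, then the turn, a rotation vector about the tool's x, y, z in rad, then the opening, from 0 (shut) to 1 (fully open). In form: tx ty tz ax ay az jaw; .... A call has 1 to 20 rows; each row shifts and turns the commanded pose from where the row before left it, along the tool's axes as they then stand; what a row does not reach is not made up. A row lasts 1/12 s, in which the tool goes at most 41.7 mm and 7.16 degrees, less where a joint would pass 70% of its speed; a pose out of reach is approached as far as the arm can. A call with a gripper value outside its range is refused whole. The fingers move at their own pace and stop on an object; FORCE is the grip in N (left out, the last holds). Time passes only in rows, so rows that do not move let the fingers close. It gives the time, the measured TCP pose, the force and the opening at its end, in the units of the state.
- r.get_state(): the state, without advancing time (a new reading comes with each control period).
- r.capture(name): name is "scene" or "top"; returns the picture (384x512x3 uint8, red, green, blue); there is no depth.
- r.camera_params(name): a dict with "vfov" (degrees; the focal length in pixels is half the picture's height over the tangent of half this angle, whatever the lens; pixels are square), "cx", "cy" (the principal point, pixels), "R" (3x3) and "t" (3): a world point X has camera coordinates R X + t. Camera axes: x right, y down, z forward; pixel columns grow to the right and rows downward; lengths in m; the calibration is good to about 2 mm. A picture is of the moment at which its call begins. camera_params takes no time and is no camera call.
- r.close_job(): hands the job in, once; it reports no verdict.
Trained networks look in the newest picture that a camera, given by its name, has taken for a name from the list of things; names that differ only in an ending like _2 or _b are one class to them, and where a whole thing is asked for, a point or a joint stands for the part that bears it (a point fixed in the world has none). Each returns a list of dicts, best first, with "p" (0 to 1); they miss things now and then, are a little off and sometimes report something else, mostly with a low value. They report only what shows in the picture. A call takes as long as a camera call. They do not tell look-alikes from the thing itself.
- r.recognise(target, camera): "xy" ([column, row] in pixels, amid what is visible of it).
The state is a dict: "time_s": time; "joints": joint angles; "qd": joint speeds; "joint_torque": joint torques, N m; "tcp_pos": TCP position; "eef_rot": TCP orientation; "contact_force": force on the tool from outside, world axes, zero at the start; "moment": the same for the moment, N m; "gripper_width": finger opening in m.
Only numpy, scipy, OpenCV 4.12 (cv2) and the standard library are available. Lean on these libraries where they do the work, as an engineer would, in place of code of your own. Each camera call takes 0.05 s, during which the arm holds its last target.

## Working session

There is one attempt and no reset: what is moved stays moved. The work goes in short steps, Python scripts to look and compute and a shell command to move; the robot and the scene stay as the last step left them, time stands still between calls to the robot, and variables do not carry over. Pictures are saved under pics/ and viewed, and the job is handed in when it is done.

```bash
mkdir -p pics; ls
python3 - <<'E'
from plant import r
import cv2,numpy as np
print(r.get_state())
for c in("scene","top"):
    im=r.capture(c);cv2.imwrite(f"pics/{c}0.png",im[:,:,::-1]);p=r.camera_params(c);print(c,p)
E
```

```text
pics
{'time_s': 0.0, 'joints': array([ 8.97308831e+01,  2.05917782e+01,  6.30376351e-01, -2.16557291e-02,
       -7.01362791e+01, -1.65042279e+01]), 'qd': array([-0.0788789 ,  0.04491697, -0.07194497,  0.03395221, -0.01747673,
       -0.01140284]), 'joint_torque': array([ 1.24740716e-03, -5.82712591e+01,  2.93045032e+01,  6.99658424e+00,
        6.97313400e-03, -1.45112463e-04]), 'tcp_pos': array([0.19470085, 0.64575872, 0.22558819]), 'eef_rot': array([ 1.79900560e+02, -8.23408622e-03, -1.67807133e+01]), 'contact_force': array([ 0.90536789, -0.14911636,  0.73564909]), 'moment': array([-0.01411256,  0.01862962,  0.02558346]), 'gripper_width': 0.08770352227732825}
scene {'vfov': 47.919069071443054, 'cx': 250.8879862815203, 'cy': 194.73952541296302, 'R': array([[ 0.70454888,  0.70962501,  0.00657437],
       [ 0.58882796, -0.57939492, -0.56354517],
       [-0.39609659,  0.40091629, -0.82605909]]), 't': array([-0.43045249, -0.24163101,  1.77251981])}
top {'vfov': 44.15474241417853, 'cx': 252.1677057143284, 'cy': 193.01321146056426, 'R': array([[-0.02027045, -0.99979362,  0.00135379],
       [-0.98815938,  0.01982855, -0.15214422],
       [ 0.15208598, -0.00442179, -0.98835738]]), 't': array([0.06303099, 0.57467439, 1.29559691])}
```

View pics/scene0.png

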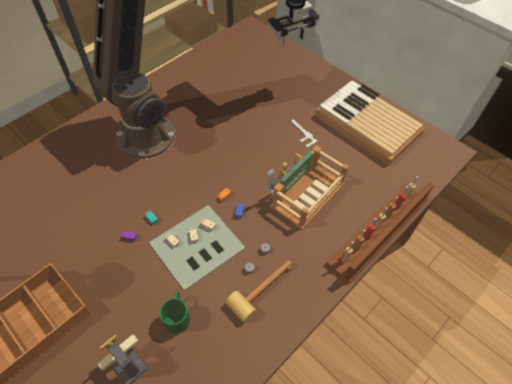

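View pics/top0.png

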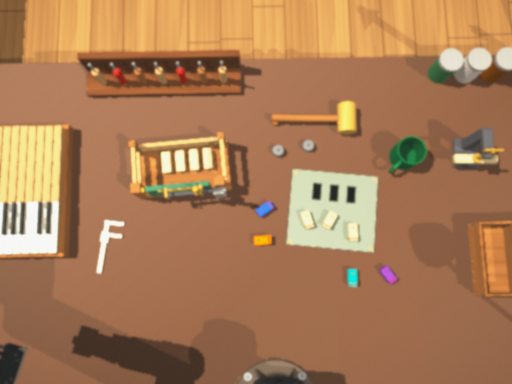

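The two views show three pale blocks on the grey-green board (top view around (307,219), (330,220), (353,232)). The dark inlays are at (317,191), (334,193), (351,194). The four look-alikes (blue, orange, turquoise, purple) lie off the board. The cage is at (180,165), with its gate facing the robot and the keeper at (220,193).

```bash
cat > h.py <<'E'
from plant import r
import numpy as np,cv2
def K(c):
    p=r.camera_params(c);f=192/np.tan(np.radians(p['vfov']/2));return p,f
def back(c,uv,z):
    p,f=K(c);d=np.array([(uv[0]-p['cx'])/f,(uv[1]-p['cy'])/f,1]);R=np.array(p['R']);t=np.array(p['t'])
    C=-R.T@t;D=R.T@d;return C+D*(z-C[2])/D[2]
def proj(c,X):
    p,f=K(c);q=np.array(p['R'])@np.array(X)+np.array(p['t']);return np.array([p['cx']+f*q[0]/q[2],p['cy']+f*q[1]/q[2]])
def tri(uvs):
    A=[];b=[]
    for c,uv in uvs.items():
        p,f=K(c);R=np.array(p['R']);t=np.array(p['t'])
        for k,(cc) in enumerate(('cx','cy')):
            m=(uv[k]-p[cc])/f
            A.append(R[k]-m*R[2]);b.append(m*t[2]-t[k])
    x,res,_,_=np.linalg.lstsq(np.array(A),np.array(b),rcond=None);return x,res
def crop(im,x0,y0,x1,y1,s,name):
    cv2.imwrite(name,cv2.resize(im[y0:y1,x0:x1,::-1],None,fx=s,fy=s,interpolation=cv2.INTER_CUBIC))
E
python3 - <<'E'
from h import *
np.set_printoptions(precision=4,suppress=True)
im=cv2.imread("pics/top0.png")[:,:,::-1];crop(im,280,160,390,260,7,"pics/tb.png");crop(im,120,125,245,205,6,"pics/tc.png")
im=cv2.imread("pics/scene0.png")[:,:,::-1];crop(im,260,140,355,230,6,"pics/sc.png");crop(im,140,200,250,290,6,"pics/sb.png")
r.capture("top");r.capture("scene")
for n in ["block1","mark_left","mark_mid","mark_right","keeper_lip","gate_hinge","gate_edge","knob","cage","board"]:
    for c in("top","scene"):
        print(n,c,[(np.round(d['xy'],1).tolist(),round(d['p'],2)) for d in r.recognise(n,c)])
E
```

```text
block1 top [([329.2, 221.9], 0.71), ([307.3, 221.1], 0.7), ([260.7, 243.0], 0.68), ([352.4, 276.3], 0.63), ([387.0, 277.0], 0.62), ([265.4, 210.9], 0.55), ([350.8, 231.4], 0.5)]
block1 scene [([155.2, 217.4], 0.67), ([222.7, 196.7], 0.66), ([209.0, 225.3], 0.62)]
mark_left top [([333.3, 209.4], 0.71)]
mark_left scene [([194.5, 248.6], 0.66)]
mark_mid top [([332.1, 208.6], 0.77), ([104.1, 238.6], 0.74)]
mark_mid scene [([194.0, 251.1], 0.74)]
mark_right top [([332.6, 212.0], 0.77)]
mark_right scene [([194.3, 246.2], 0.77), ([284.2, 168.9], 0.65)]
keeper_lip top [([222.2, 192.9], 0.63)]
keeper_lip scene [([270.9, 178.8], 0.47)]
gate_hinge top [([179.0, 189.1], 0.94)]
gate_hinge scene [([291.2, 172.1], 0.61)]
gate_edge top [([184.2, 186.1], 0.87)]
gate_edge scene [([289.0, 172.1], 0.57)]
knob top [([179.4, 164.9], 0.62), ([195.5, 191.0], 0.36), ([307.1, 145.9], 0.19)]
knob scene [([282.7, 167.0], 0.5)]
cage top [([183.9, 165.1], 0.74)]
cage scene [([173.7, 314.7], 0.54)]
board top [([332.3, 207.6], 0.65), ([278.3, 152.0], 0.58)]
board scene [([194.0, 251.2], 0.82)]
```

View pics/tb.png

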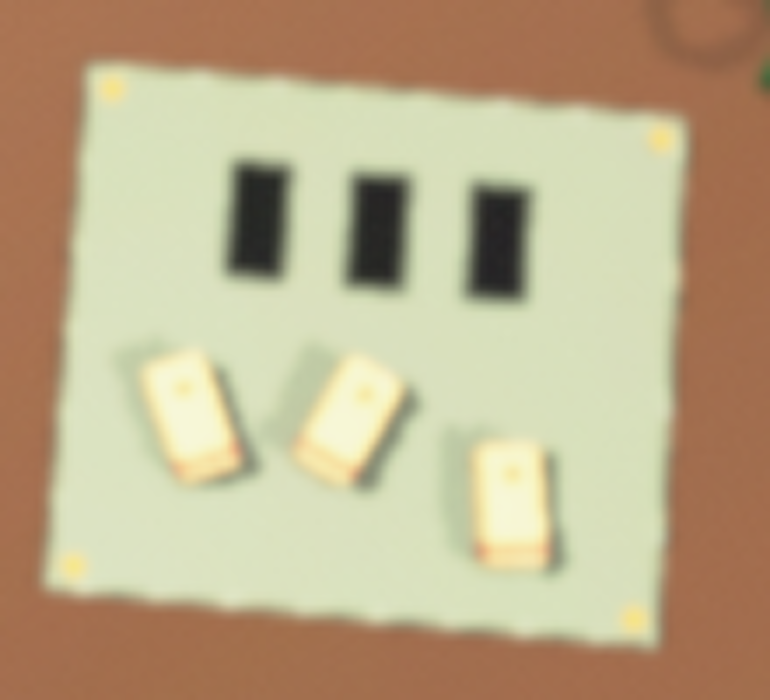

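View pics/tc.png

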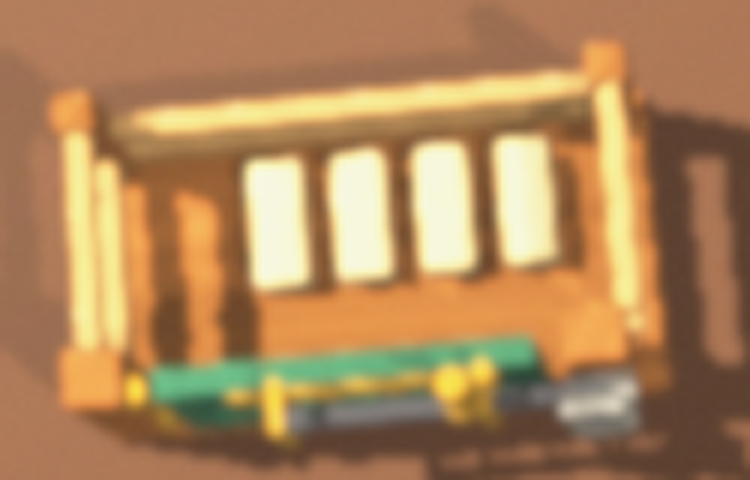

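View pics/sc.png

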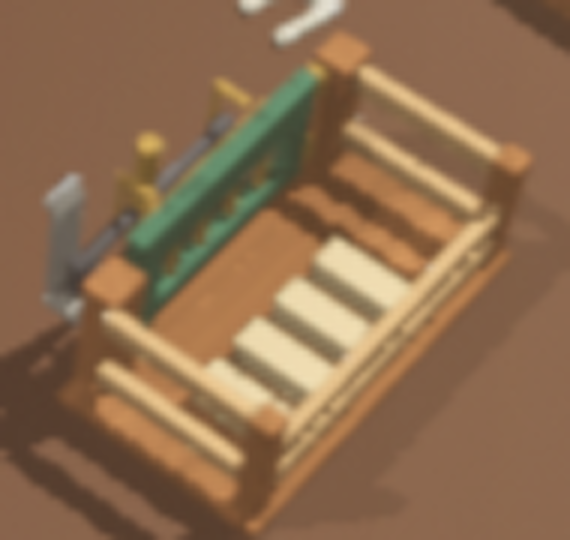

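View pics/sb.png

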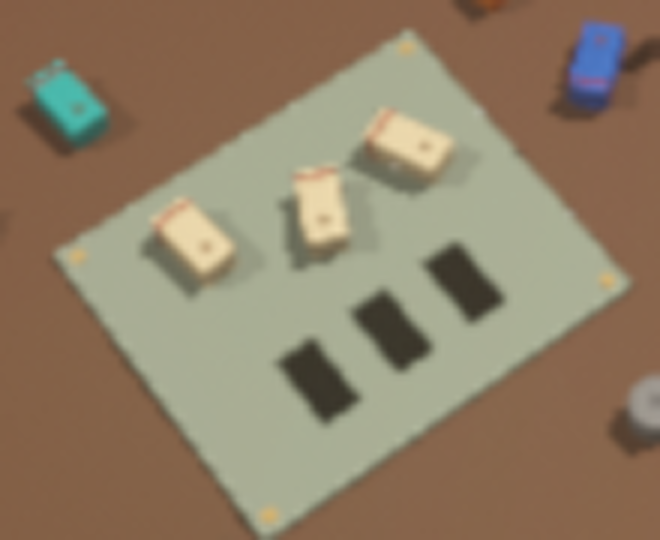

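The crops confirm the choice. The three pale blocks with red lines are on the board, and all four look-alikes are off it. The free gate edge is at top (209,183) and the knob at about top (195,188). Next I measure by segmentation and model fitting.

```bash
cat > fit.py <<'E'
from h import *
from scipy.optimize import minimize
np.set_printoptions(precision=4,suppress=True)
S=8
def up(c,name,box):
    im=cv2.imread(name);x0,y0,x1,y1=box
    return cv2.resize(im[y0:y1,x0:x1],None,fx=S,fy=S,interpolation=cv2.INTER_LINEAR)
def topx(uv,box): return [(uv[0]-0.0+0.0+0.5)/S-0.5+box[0],(uv[1]+0.5)/S-0.5+box[1]]
def fitblocks(c,name,box,z0=0.006,pts=False):
    im=up(c,name,box);hsv=cv2.cvtColor(im,cv2.COLOR_BGR2HSV).astype(int)
    b,g,rr=[im[:,:,i].astype(int) for i in range(3)]
    m=((rr-b>25)&(rr>190)&(g>165)).astype(np.uint8) if c=="top" else ((rr-b>32)&(rr>150)&(g>130)).astype(np.uint8)
    m=cv2.morphologyEx(m,cv2.MORPH_OPEN,np.ones((9,9)));m=cv2.morphologyEx(m,cv2.MORPH_CLOSE,np.ones((15,15)))
    n,l,st,ce=cv2.connectedComponentsWithStats(m);out=[]
    for i in range(1,n):
        if st[i,4]<2500: continue
        mk=(l==i).astype(np.uint8);g0=back(c,topx(ce[i],box),z0+0.018)
        def model(p):
            x,y,a=p;cs,sn=np.cos(a),np.sin(a);P=[]
            for dx in(-.024,.024):
                for dy in(-.012,.012):
                    for z in(z0,z0+.022): P.append((proj(c,[x+cs*dx-sn*dy,y+sn*dx+cs*dy,z])-[box[0],box[1]]+.5)*S-.5)
            h=cv2.convexHull(np.array(P,np.float32));q=np.zeros_like(mk);cv2.fillConvexPoly(q,np.round(h*16).astype(np.int32),1,shift=4);return q
        def cost(p):
            q=model(p);return 1-(q&mk).sum()/ (q|mk).sum()
        best=None
        for a in np.radians([-60,-30,0,30,60,90]):
            s=minimize(cost,[g0[0],g0[1],a],method='Nelder-Mead',options=dict(initial_simplex=np.array([[g0[0],g0[1],a],[g0[0]+.006,g0[1],a],[g0[0],g0[1]+.006,a],[g0[0],g0[1],a+.3]]),xatol=1e-5,fatol=1e-5))
            if best is None or s.fun<best.fun: best=s
        out.append((best.x[0],best.x[1],np.degrees(best.x[2]),1-best.fun,st[i,4]))
    return out
def inlays(c,name,box):
    im=up(c,name,box);m=(im.max(2)<(120 if c=="top" else 110)).astype(np.uint8)
    n,l,st,ce=cv2.connectedComponentsWithStats(m);o=[]
    for i in range(1,n):
        if 1500<st[i,4]<9000:
            cn=cv2.findContours((l==i).astype(np.uint8),cv2.RETR_EXTERNAL,cv2.CHAIN_APPROX_NONE)[0][0].reshape(-1,2)
            W=np.array([back(c,topx(p,box),0.006)[:2] for p in cn]);rc=cv2.minAreaRect((W*1e3).astype(np.float32))
            o.append((np.array(rc[0])/1e3,rc[1],rc[2],back(c,topx(ce[i],box),.006)[:2],st[i,4]))
    return o
E
python3 - <<'E'
from fit import *
B={"top":(285,165,382,255),"scene":(145,205,245,290)}
for c in B:
    print(c)
    for o in fitblocks(c,f"pics/{c}0.png",B[c]):print(" blk",np.array(o))
    for o in inlays(c,f"pics/{c}0.png",B[c]):print(" inl",o)
def cp(U,V,x0,y0,s):return ((U+.5)/s-.5+x0,(V+.5)/s-.5+y0)
# knob top & others
print("knob",tri({"top":cp(452,380,120,125,6),"scene":cp(150,142,260,140,6)}))
print("gate free top corner back",tri({"top":cp(535,343,120,125,6),"scene":cp(134,240,260,140,6)}))
print("hinge",tri({"top":cp(136,390,120,125,6),"scene":cp(318,70,260,140,6)}))
for n,t,s in (("LRpost",(73,111),(512,160)),("LFpost",(90,376),(342,50)),("RRpost",(604,60),(263,418)),("RFpost",(600,335),(117,285))):
    print(n,tri({"top":cp(*t,120,125,6),"scene":cp(*s,260,140,6)}))
for n,t,s in(("b1",(88,66),(628,283)),("b2",(686,118),(265,538)),("b3",(45,588),(408,32)),("b4",(657,648),(55,255))):
    print(n,back("top",cp(*t,280,160,7),.006),back("scene",cp(*s,140,200,6),.006))
E
```

```text
topTraceback (most recent call last):
  File "<stdin>", line 5, in <module>
  File "fit.py", line 28, in fitblocks
    s=minimize(cost,[g0[0],g0[1],a],method='Nelder-Mead',options=dict(initial_simplex=np.array([[g0[0],g0[1],a],[g0[0]+.006,g0[1],a],[g0[0],g0[1]+.006,a],[g0[0],g0[1],a+.3]]),xatol=1e-5,fatol=1e-5))
    res = _minimize_neldermead(fun, x0, args, callback, bounds=bounds,
                               **options)
    fxc = func(xc)
    fx = function(np.copy(x), *(wrapper_args + args))
  File "fit.py", line 25, in cost
    q=model(p);return 1-(q&mk).sum()/ (q|mk).sum()
  File "fit.py", line 22, in model
    for z in(z0,z0+.022): P.append((proj(c,[x+cs*dx-sn*dy,y+sn*dx+cs*dy,z])-[box[0],box[1]]+.5)*S-.5)
                                    ~~~~^^^^^^^^^^^^^^^^^^^^^^^^^^^^^^^^^^^
  File "h.py", line 9, in proj
    p,f=K(c);q=np.array(p['R'])@np.array(X)+np.array(p['t']);return np.array([p['cx']+f*q[0]/q[2],p['cy']+f*q[1]/q[2]])
        ~^^^
  File "h.py", line 4, in K
    p=r.camera_params(c);f=192/np.tan(np.radians(p['vfov']/2));return p,f
ValueError: time passes only in moves, steps and waits
```

Too many camera_params calls in a row, so I'll cache it.

```bash
python3 - <<'E'
s=open('h.py').read()
s=s.replace("def K(c):\n    p=r.camera_params(c);","import functools\n@functools.cache\ndef K(c):\n    p=r.camera_params(c);")
open('h.py','w').write(s)
E
cat > m1.py <<'E'
from fit import *
B={"top":(285,165,382,255),"scene":(145,205,245,290)}
for c in B:
    print(c)
    for o in fitblocks(c,f"pics/{c}0.png",B[c]):print(" blk",np.array(o))
    for o in inlays(c,f"pics/{c}0.png",B[c]):print(" inl",o)
def cp(U,V,x0,y0,s):return ((U+.5)/s-.5+x0,(V+.5)/s-.5+y0)
# knob top & others
print("knob",tri({"top":cp(452,380,120,125,6),"scene":cp(150,142,260,140,6)}))
print("gate free top corner back",tri({"top":cp(535,343,120,125,6),"scene":cp(134,240,260,140,6)}))
print("hinge",tri({"top":cp(136,390,120,125,6),"scene":cp(318,70,260,140,6)}))
for n,t,s in (("LRpost",(73,111),(512,160)),("LFpost",(90,376),(342,50)),("RRpost",(604,60),(263,418)),("RFpost",(600,335),(117,285))):
    print(n,tri({"top":cp(*t,120,125,6),"scene":cp(*s,260,140,6)}))
for n,t,s in(("b1",(88,66),(628,283)),("b2",(686,118),(265,538)),("b3",(45,588),(408,32)),("b4",(657,648),(55,255))):
    print(n,back("top",cp(*t,280,160,7),.006),back("scene",cp(*s,140,200,6),.006))
E
python3 m1.py
```

```text
top
 blk [     0.5283     -0.1738     57.0849      0.03   368217.    ]
 inl (array([ 0.5839, -0.1362]), (21.969945907592773, 45.963016510009766), 83.13580322265625, array([ 0.5838, -0.136 ]), np.int32(7198))
 inl (array([ 0.5783, -0.1857]), (22.038694381713867, 45.69757843017578), 83.38092803955078, array([ 0.5781, -0.1856]), np.int32(7206))
 inl (array([ 0.5723, -0.2353]), (22.070419311523438, 45.79863357543945), 84.23299407958984, array([ 0.5723, -0.2353]), np.int32(7273))
scene
 blk [   0.497    -0.1008   12.8611    0.836  7037.    ]
 blk [   0.4904   -0.164   -25.9915    0.7885 6817.    ]
 blk [   0.4546   -0.2301    0.759     0.8679 7181.    ]
 inl (array([0.5369, 0.0107]), (39.821815490722656, 62.772708892822266), 31.09773826599121, array([0.5408, 0.0004]), np.int32(3637))
 inl (array([ 0.3405, -0.2361]), (57.47871780395508, 38.63674545288086), 32.47402572631836, array([ 0.3437, -0.2372]), np.int32(3770))
 inl (array([ 0.5831, -0.137 ]), (24.475915908813477, 47.984676361083984), 83.33660125732422, array([ 0.5833, -0.137 ]), np.int32(5385))
 inl (array([ 0.5774, -0.1867]), (24.65426254272461, 47.96253967285156), 83.4281997680664, array([ 0.5775, -0.1867]), np.int32(5612))
 inl (array([ 0.572 , -0.2363]), (24.747055053710938, 47.98167037963867), 83.26960754394531, array([ 0.5721, -0.2364]), np.int32(5841))
knob (array([0.5742, 0.1995, 0.1593]), array([0.]))
gate free top corner back (array([0.5968, 0.1668, 0.1174]), array([0.]))
hinge (array([0.5818, 0.3484, 0.1056]), array([0.]))
LRpost (array([0.7104, 0.3779, 0.1072]), array([0.]))
LFpost (array([0.5863, 0.3661, 0.1142]), array([0.]))
RRpost (array([0.7281, 0.1341, 0.1088]), array([0.]))
RFpost (array([0.6043, 0.141 , 0.1042]), array([0.]))
b1 [ 0.6506 -0.0675  0.006 ] [ 0.6496 -0.0705  0.006 ]
b2 [ 0.6234 -0.3168  0.006 ] [ 0.6224 -0.3167  0.006 ]
b3 [ 0.4332 -0.0426  0.006 ] [ 0.4334 -0.0465  0.006 ]
b4 [ 0.4038 -0.2916  0.006 ] [ 0.4056 -0.2924  0.006 ]
```

```bash
python3 - <<'E'
s=open('fit.py').read()
s=s.replace("((rr-b>25)&(rr>190)&(g>165))","((rr-b>34)&(rr>222))")
s=s.replace("((rr-b>32)&(rr>150)&(g>130))","((rr-b>28)&(rr>180)&(g>130))")
s=s.replace("for z in(z0,z0+.022)","for z in((z0,z0+.022) if c=='top' else (z0+.022,))")
s=s.replace("    n,l,st,ce=cv2.connectedComponentsWithStats(m);out=[]","    cv2.imwrite(f'pics/mask_{c}.png',np.hstack([m[:,:]*255,im.max(2)])[::2,::2]);n,l,st,ce=cv2.connectedComponentsWithStats(m);out=[]")
open('fit.py','w').write(s)
E
python3 m1.py|grep -v inl|head -8; python3 -c "
import cv2,numpy as np
im=cv2.imread('pics/top0.png')
for u,v in((307,218),(330,220),(353,231),(340,240),(300,200)):print(im[v,u,::-1])
a=cv2.imread('pics/mask_top.png');b=cv2.imread('pics/mask_scene.png');w=max(a.shape[1],b.shape[1])
cv2.imwrite('pics/mm.png',cv2.resize(np.vstack([np.pad(x,((0,0),(0,w-x.shape[1]),(0,0))) for x in(a,b)]),None,fx=.75,fy=.75))"
```

```text
top
 blk [   0.502    -0.1027   15.5934    0.8044 9656.    ]
 blk [    0.5       -0.1675   -30.8661     0.8497 10326.    ]
 blk [    0.4632    -0.2321    -1.356      0.8444 10767.    ]
scene
 blk [   0.4998   -0.1029   16.8449    0.8772 6098.    ]
 blk [   0.4969   -0.1669  -30.4585    0.9208 6026.    ]
 blk [   0.461    -0.2322  179.6256    0.9271 6179.    ]
[247 247 215]
[247 247 214]
[247 246 213]
[218 225 189]
[219 226 192]
```

View pics/mm.png

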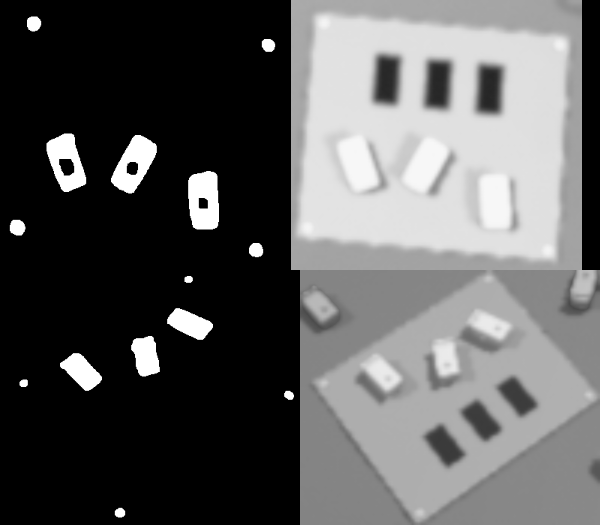

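```bash
cat > go.py <<'E'
import sys,numpy as np
from plant import r
from scipy.spatial.transform import Rotation as Ro
s=r.get_state();np.set_printoptions(precision=4,suppress=True)
print("t",s['time_s'],"tcp",s['tcp_pos'],"rot",s['eef_rot'],"F",s['contact_force'],"w",s['gripper_width'])
x,y,z,psi=map(float,sys.argv[1:5])
Rc=Ro.from_euler('xyz',s['eef_rot'],degrees=True);Rt=Ro.from_euler('xyz',[180,0,psi],degrees=True)
d=np.array([x,y,z])-s['tcp_pos'];print("rotvec tool",(Rc.inv()*Rt).as_rotvec(),"shift now-axes",Rc.inv().apply(d),"shift target-axes",Rt.inv().apply(d),"dist",np.linalg.norm(d))
E
python3 - <<'E'
s=open('fit.py').read()
s=s.replace("        mk=(l==i).astype(np.uint8);","        cn=cv2.findContours((l==i).astype(np.uint8),cv2.RETR_EXTERNAL,cv2.CHAIN_APPROX_NONE)[0][0];mk=np.zeros_like(m);cv2.fillConvexPoly(mk,cv2.convexHull(cn),1);")
open('fit.py','w').write(s)
E
python3 m1.py|grep -v inl|head -8; python3 go.py .5 -.103 .1 -73.5
```

```text
top
 blk [   0.5025   -0.1034   13.8163    0.9102 9656.    ]
 blk [    0.4997    -0.1674   149.8806     0.9165 10326.    ]
 blk [    0.4632    -0.2321   178.727      0.9076 10767.    ]
scene
 blk [   0.4999   -0.103    17.7493    0.8592 6098.    ]
 blk [   0.4969   -0.1668  -31.1249    0.8718 6026.    ]
 blk [   0.4607   -0.2329  181.0869    0.8918 6179.    ]
t 1.2 tcp [0.1948 0.6462 0.2266] rot [179.9997  -0.0004 -16.7757] F [-0.6361 -1.0825  0.2771] w 0.08724415371736056
rotvec tool [ 0.   -0.    0.99] shift now-axes [0.5084 0.6293 0.1266] shift target-axes [ 0.805  -0.0798  0.1266] dist 0.8188356985373989
```

```bash
python3 -m inch '0 0 0 0 0 .123 1;0 0 0 0 0 .123 1;0 0 0 0 0 .123 1;0 0 0 0 0 .123 1;0 0 0 0 0 .123 1;0 0 0 0 0 .123 1;0 0 0 0 0 .123 1;0 0 0 0 0 .123 1' 20
python3 -m inch '.02 -.002 0 0 0 0 1;.04 -.004 0 0 0 0 1;.04 -.004 0 0 0 0 1;.04 -.004 0 0 0 0 1;.04 -.004 0 0 0 0 1;.04 -.004 0 0 0 0 1;.04 -.004 0 0 0 0 1;.04 -.004 0 0 0 0 1;.04 -.004 0 0 0 0 1;.04 -.004 0 0 0 0 1;.04 -.004 0 0 0 0 1;.04 -.004 .01 0 0 0 1;.04 -.004 .01 0 0 0 1;.04 -.004 .01 0 0 0 1;.04 -.004 .01 0 0 0 1;.04 -.004 .02 0 0 0 1;.04 -.004 .02 0 0 0 1;.04 -.004 .02 0 0 0 1;.04 -.004 .02 0 0 0 1;.03 -.003 .01 0 0 0 1'
python3 go.py .5005 -.103 .05 -74
```

```text
time_s: 1.87
tcp_pos: [0.1949, 0.6463, 0.2266]
eef_rot: [-180.0, 0.0, -73.5]
contact_force: [-1.0, 0.1, 0.4]
gripper_width: 0.0877
time_s: 3.53
tcp_pos: [0.4869, -0.0602, 0.1006]
eef_rot: [179.9, 0.0, -73.2]
contact_force: [0.7, 0.4, -0.4]
gripper_width: 0.0881
t 3.5333 tcp [ 0.4869 -0.0602  0.1006] rot [179.912    0.011  -73.1997] F [ 0.689   0.3832 -0.356 ] w 0.08808458727988479
rotvec tool [0.0015 0.0002 0.014 ] shift now-axes [ 0.0449 -0.0007  0.0506] shift target-axes [ 0.0449 -0.0012  0.0506] dist 0.06764317338453985
```

```bash
python3 -m inch '.015 0 .005 0 0 .004 1;.015 0 .015 0 0 0 1;.012 0 .015 0 0 0 1;0 0 .01 0 0 0 1;0 0 0 0 0 0 1;0 0 0 0 0 0 1'
python3 go.py .5005 -.103 .010 -74
```

```text
time_s: 4.03
tcp_pos: [0.4989, -0.0978, 0.0571]
eef_rot: [179.9, 0.0, -73.4]
contact_force: [0.1, 0.2, 0.5]
gripper_width: 0.0879
t 4.0333 tcp [ 0.4989 -0.0978  0.0571] rot [179.9298   0.003  -73.3911] F [0.066  0.2356 0.484 ] w 0.08786672238860539
rotvec tool [0.0012 0.     0.0106] shift now-axes [ 0.0055 -0.0001  0.0471] shift target-axes [ 0.0055 -0.0001  0.0471] dist 0.04745235496869562
```

```bash
python3 -m inch '.003 0 .01 0 0 .008 1;0 0 .015 0 0 0 1;0 0 .012 0 0 0 1;0 0 .008 0 0 0 1;0 0 0 0 0 0 1;0 0 0 0 0 0 1'
python3 go.py .5005 -.103 .010 -74
python3 - <<'E'
from h import *
im=r.capture("scene");crop(im,140,180,250,280,6,"pics/s1.png")
E
```

```text
time_s: 4.53
tcp_pos: [0.5003, -0.1005, 0.0125]
eef_rot: [180.0, -0.0, -73.8]
contact_force: [0.6, -0.8, 1.0]
gripper_width: 0.0878
t 4.5333 tcp [ 0.5003 -0.1005  0.0125] rot [179.9898  -0.0066 -73.8018] F [ 0.5878 -0.8019  0.9808] w 0.08781873753703717
rotvec tool [ 0.0002 -0.0001  0.0035] shift now-axes [0.0025 0.0005 0.0025] shift target-axes [0.0025 0.0005 0.0025] dist 0.003521650815027271
```

View pics/s1.png

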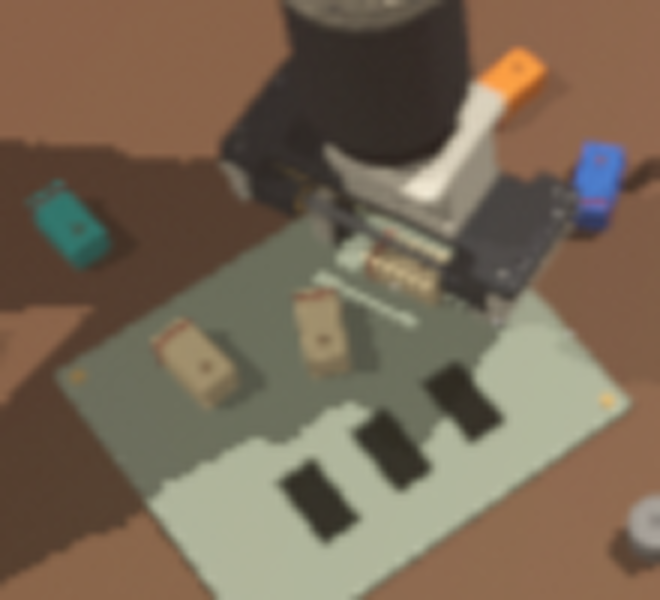

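The block (crop (403,270)) sits between the fingers. I'll nudge into place, close, and lift.

```bash
python3 -m inch '.0022 0 .002 0 0 0 1;0 0 0 0 0 0 .6;0 0 0 0 0 0 .4;0 0 0 0 0 0 .4;0 0 0 0 0 0 .4;0 0 0 0 0 0 .4;0 0 0 0 0 0 .4' 15
python3 go.py .5005 -.103 .010 -74
```

```text
time_s: 5.17
tcp_pos: [0.5008, -0.1029, 0.0104]
eef_rot: [-180.0, -0.0, -73.8]
contact_force: [-0.1, -0.6, -0.4]
gripper_width: 0.0534
t 5.1667 tcp [ 0.5008 -0.1029  0.0104] rot [-179.9919   -0.002   -73.8442] F [-0.0833 -0.5629 -0.3848] w 0.053377218697343284
rotvec tool [-0.0001 -0.      0.0027] shift now-axes [-0.      0.0003  0.0004] shift target-axes [-0.      0.0003  0.0004] dist 0.0005111126463058373
```

```bash
python3 -m inch '0 0 0 0 0 0 .3;0 0 0 0 0 0 .3;0 0 0 0 0 0 .3'
python3 -m inch '0 0 -.01 0 0 0 .3;0 0 -.015 0 0 0 .3;0 0 -.015 0 0 0 .3;0 0 -.01 0 0 0 .3;0 0 0 0 0 0 .3'
python3 go.py .5836 -.1365 .011 -96.5
```

```text
time_s: 5.42
tcp_pos: [0.5008, -0.1029, 0.0104]
eef_rot: [-180.0, -0.0, -73.8]
contact_force: [-0.9, -0.3, 0.3]
gripper_width: 0.0481
time_s: 5.83
tcp_pos: [0.5023, -0.1028, 0.0629]
eef_rot: [-179.8, -0.0, -73.8]
contact_force: [1.3, -0.3, -0.6]
gripper_width: 0.0479
t 5.8333 tcp [ 0.5023 -0.1028  0.0629] rot [-179.7662   -0.0478  -73.8146] F [ 1.3141 -0.3497 -0.6441] w 0.0479464593754996
rotvec tool [-0.0042 -0.      0.3959] shift now-axes [ 0.055  -0.0684  0.0522] shift target-axes [ 0.0243 -0.0845  0.0519] dist 0.10213928375901003
```

```bash
python3 -m inch '0 0 0 0 0 .099 .3;0 0 0 0 0 .099 .3;0 0 0 0 0 .099 .3;0 0 0 0 0 .099 .3;.006 -.015 0 0 0 0 .3;.006 -.02 0 0 0 0 .3;.006 -.025 0 0 0 0 .3;.006 -.018 .005 0 0 0 .3;0 -.0075 .01 0 0 0 .3;0 0 .01 0 0 0 .3;0 0 0 0 0 0 .3;0 0 0 0 0 0 .3'
python3 go.py .5836 -.1365 .011 -96.5
```

```text
time_s: 6.83
tcp_pos: [0.5808, -0.1363, 0.0339]
eef_rot: [179.8, -0.0, -96.5]
contact_force: [1.0, 0.1, -0.2]
gripper_width: 0.0481
t 6.8333 tcp [ 0.5808 -0.1363  0.0339] rot [179.7997  -0.0222 -96.5417] F [ 0.9966  0.0551 -0.194 ] w 0.04807500734926535
rotvec tool [ 0.0035 -0.0004 -0.0007] shift now-axes [-0.0001 -0.0028  0.0229] shift target-axes [-0.0001 -0.0028  0.0229] dist 0.02308426244462267
```

```bash
python3 -m inch '0 -.0015 .008 0 0 0 .3;0 0 .008 0 0 0 .3;0 0 .005 0 0 0 .3;0 0 0 0 0 0 .3;0 0 0 0 0 0 .3'
python3 go.py .5836 -.1365 .0105 -96.5
```

```text
time_s: 7.25
tcp_pos: [0.5841, -0.1366, 0.014]
eef_rot: [180.0, -0.0, -96.5]
contact_force: [-0.5, 0.5, 0.5]
gripper_width: 0.0479
t 7.25 tcp [ 0.5841 -0.1366  0.014 ] rot [179.9523  -0.0103 -96.5236] F [-0.5266  0.4993  0.4959] w 0.047888636765982956
rotvec tool [ 0.0008 -0.0002 -0.0004] shift now-axes [-0.      0.0005  0.0035] shift target-axes [-0.      0.0005  0.0035] dist 0.0035089719570384733
```

```bash
python3 -m inch '0 0 .002 0 0 0 .3;0 0 .001 0 0 0 .3;0 0 0 0 0 0 .3;0 0 0 0 0 0 .3'
python3 -m inch '0 0 0 0 0 0 .7;0 0 0 0 0 0 .7;0 0 0 0 0 0 .7;0 0 -.01 0 0 0 1;0 0 -.02 0 0 0 1;0 0 -.02 0 0 0 1;0 0 -.01 0 0 0 1;0 0 0 0 0 0 1'
python3 go.py .498 -.167 .010 -120.6
```

```text
time_s: 7.58
tcp_pos: [0.5845, -0.1367, 0.0114]
eef_rot: [-180.0, -0.0, -96.5]
contact_force: [0.3, -0.6, -0.4]
gripper_width: 0.0481
time_s: 8.25
tcp_pos: [0.5864, -0.1367, 0.0746]
eef_rot: [-179.7, 0.0, -96.5]
contact_force: [0.6, -0.0, 0.9]
gripper_width: 0.0861
t 8.25 tcp [ 0.5864 -0.1367  0.0746] rot [-179.701     0.0322  -96.5084] F [ 0.5902 -0.0151  0.8701] w 0.08609550085826888
rotvec tool [-0.005   0.0017  0.4205] shift now-axes [0.0401 0.0847 0.0642] shift target-axes [0.0711 0.0607 0.0646] dist 0.11363088730185625
```

```bash
python3 -m inch '0 0 0 0 0 .105 1;0 0 0 0 0 .105 1;0 0 0 0 0 .105 1;0 0 0 0 0 .105 1;.014 .012 0 0 0 0 1;.019 .016 0 0 0 0 1;.019 .016 0 0 0 0 1;.012 .011 .01 0 0 0 1;.007 .0058 .01 0 0 0 1;0 0 .01 0 0 0 1;0 0 0 0 0 0 1;0 0 0 0 0 0 1'
python3 go.py .498 -.167 .010 -120.6
```

```text
time_s: 9.25
tcp_pos: [0.4962, -0.1668, 0.0409]
eef_rot: [180.0, -0.0, -120.6]
contact_force: [0.3, -0.3, 1.1]
gripper_width: 0.0875
t 9.25 tcp [ 0.4962 -0.1668  0.0409] rot [ 179.9553   -0.0386 -120.5859] F [ 0.3262 -0.316   1.1134] w 0.08749106655343462
rotvec tool [ 0.0008 -0.0007  0.0002] shift now-axes [-0.0008 -0.0017  0.0309] shift target-axes [-0.0007 -0.0017  0.0309] dist 0.030910807443343048
```

```bash
python3 -m inch '-.0007 -.001 .01 0 0 0 1;0 0 .01 0 0 0 .8;0 0 .007 0 0 0 .65;0 0 .0025 0 0 0 .6;0 0 0 0 0 0 .3;0 0 0 0 0 0 .3;0 0 0 0 0 0 .3;0 0 0 0 0 0 .3;0 0 0 0 0 0 .3'
python3 go.py .498 -.167 .010 -120.6
```

```text
time_s: 10.0
tcp_pos: [0.4975, -0.1668, 0.0122]
eef_rot: [-180.0, 0.0, -120.6]
contact_force: [-0.1, -0.1, -0.5]
gripper_width: 0.048
t 10.0 tcp [ 0.4975 -0.1668  0.0122] rot [-179.9628    0.023  -120.5961] F [-0.121  -0.0895 -0.4675] w 0.04800994205279248
rotvec tool [-0.0006  0.0004  0.0001] shift now-axes [-0.0001 -0.0006  0.0022] shift target-axes [-0.0001 -0.0006  0.0022] dist 0.0022710715110047476
```

```bash
python3 -m inch '0 0 -.01 0 0 0 .3;0 0 -.02 0 0 0 .3;0 0 -.015 0 0 -.06 .3;0 0 0 0 0 -.12 .3;0 0 0 0 0 -.12 .3;0 0 0 0 0 -.12 .3;.002 -.013 0 0 0 0 .3;.002 -.02 0 0 0 0 .3;.002 -.02 0 0 0 0 .3;.002 -.02 0 0 0 0 .3;.002 -.0092 .007 0 0 0 .3;0 0 .012 0 0 0 .3;0 0 .006 0 0 0 .3;0 0 0 0 0 0 .3;0 0 0 0 0 0 .3'
python3 go.py .578 -.186 .0125 -96.5
```

```text
time_s: 11.25
tcp_pos: [0.5768, -0.186, 0.0316]
eef_rot: [179.9, -0.0, -96.5]
contact_force: [0.5, 0.5, 0.0]
gripper_width: 0.0478
t 11.25 tcp [ 0.5768 -0.186   0.0316] rot [179.921   -0.0084 -96.5347] F [0.5041 0.4797 0.05  ] w 0.04782069862588482
rotvec tool [ 0.0014 -0.0001 -0.0006] shift now-axes [-0.0001 -0.0012  0.0191] shift target-axes [-0.0001 -0.0012  0.0191] dist 0.01917719168333892
```

```bash
python3 -m inch '0 -.0005 .008 0 0 0 .3;0 0 .007 0 0 0 .3;0 0 .0025 0 0 0 .3;0 0 0 0 0 0 .3;0 0 0 0 0 0 .3;0 0 0 0 0 0 .3'
python3 go.py .578 -.186 .0122 -96.5
```

```text
time_s: 11.75
tcp_pos: [0.5784, -0.1861, 0.0145]
eef_rot: [-180.0, -0.0, -96.5]
contact_force: [0.2, -0.0, -0.0]
gripper_width: 0.048
t 11.75 tcp [ 0.5784 -0.1861  0.0145] rot [-179.9888   -0.0037  -96.5223] F [ 0.1762 -0.0455 -0.0427] w 0.048023746008137115
rotvec tool [-0.0002 -0.0001 -0.0004] shift now-axes [-0.      0.0004  0.0023] shift target-axes [-0.      0.0004  0.0023] dist 0.002318989966034891
```

Lower the last 2 mm, release, rise, and go to the third block.

```bash
python3 -m inch '0 0.0004 .0015 0 0 0 .3;0 0 .0005 0 0 0 .3;0 0 0 0 0 0 .3;0 0 0 0 0 0 .3;0 0 0 0 0 0 .7;0 0 0 0 0 0 .7;0 0 0 0 0 0 .7;0 0 -.01 0 0 0 1;0 0 -.02 0 0 0 1;0 0 -.02 0 0 0 1;0 0 -.01 0 0 0 1;0 0 0 0 0 0 1'
python3 go.py .4620 -.2323 .010 -90.2
```

```text
time_s: 12.75
tcp_pos: [0.5797, -0.1862, 0.0756]
eef_rot: [-179.7, 0.0, -96.5]
contact_force: [0.5, -0.0, 0.3]
gripper_width: 0.0858
t 12.75 tcp [ 0.5797 -0.1862  0.0756] rot [-179.7037    0.0077  -96.5098] F [ 0.4636 -0.0399  0.2866] w 0.08581799415249393
rotvec tool [-0.0052 -0.0002 -0.1101] shift now-axes [0.0591 0.1121 0.065 ] shift target-axes [0.0465 0.1176 0.0656] dist 0.14241706913299876
```

```bash
python3 -m inch '0 0 0 0 0 -.11 1;.0065 .0165 0 0 0 0 1;.01 .025 0 0 0 0 1;.01 .025 0 0 0 0 1;.01 .025 .005 0 0 0 1;.007 .016 .01 0 0 0 1;.003 .009 .01 0 0 0 1;0 0 .007 0 0 0 1;0 0 0 0 0 0 1;0 0 0 0 0 0 1'
python3 go.py .4620 -.2323 .010 -90.2
```

```text
time_s: 13.58
tcp_pos: [0.4615, -0.232, 0.04]
eef_rot: [180.0, -0.0, -90.2]
contact_force: [0.6, -0.9, 0.4]
gripper_width: 0.088
t 13.5833 tcp [ 0.4615 -0.232   0.04  ] rot [179.962   -0.006  -90.2174] F [ 0.6462 -0.8873  0.4013] w 0.08796561947781568
rotvec tool [ 0.0007 -0.0001 -0.0003] shift now-axes [ 0.0003 -0.0005  0.03  ] shift target-axes [ 0.0003 -0.0005  0.03  ] dist 0.030043783473063156
```

```bash
python3 -m inch '.0002 0 .01 0 0 0 1;0 0 .01 0 0 0 .8;0 0 .007 0 0 0 .65;0 0 .0025 0 0 0 .6;0 0 0 0 0 0 .3;0 0 0 0 0 0 .3;0 0 0 0 0 0 .3;0 0 0 0 0 0 .3;0 0 0 0 0 0 .3'
python3 go.py .5721 -.2358 .040 -96.5
```

```text
time_s: 14.33
tcp_pos: [0.4614, -0.2323, 0.0112]
eef_rot: [-180.0, -0.0, -90.2]
contact_force: [0.4, 0.3, -0.2]
gripper_width: 0.0478
t 14.3333 tcp [ 0.4614 -0.2323  0.0112] rot [-179.9632   -0.0044  -90.2276] F [ 0.4366  0.3114 -0.2056] w 0.04783507506324958
rotvec tool [-0.0006 -0.      0.1095] shift now-axes [ 0.0031 -0.1108 -0.0288] shift target-axes [-0.0091 -0.1104 -0.0288] dist 0.11447154471404984
```

```bash
python3 -m inch '0 0 -.01 0 0 0 .3;0 0 -.02 0 0 0 .3;0 0 -.015 0 0 .1095 .3;-.001 -.012 0 0 0 0 .3;-.002 -.023 0 0 0 0 .3;-.002 -.025 0 0 0 0 .3;-.002 -.025 0 0 0 0 .3;-.002 -.017 0 0 0 0 .3;0 -.0084 .007 0 0 0 .3;0 0 .012 0 0 0 .3;0 0 .006 0 0 0 .3;0 0 0 0 0 0 .3;0 0 0 0 0 0 .3'
python3 go.py .5721 -.2358 .0112 -96.5
```

```text
time_s: 15.42
tcp_pos: [0.5701, -0.2358, 0.0298]
eef_rot: [179.9, 0.0, -96.5]
contact_force: [0.4, 0.5, 0.2]
gripper_width: 0.0479
t 15.4167 tcp [ 0.5701 -0.2358  0.0298] rot [179.8515   0.0033 -96.5116] F [0.3766 0.4579 0.1607] w 0.04791840492853568
rotvec tool [ 0.0026  0.0001 -0.0002] shift now-axes [-0.0002 -0.0021  0.0186] shift target-axes [-0.0002 -0.002   0.0186] dist 0.01875098502698109
```

```bash
python3 -m inch '0 -.0005 .008 0 0 0 .3;0 0 .007 0 0 0 .3;0 0 .0025 0 0 0 .3;0 0 0 0 0 0 .3;0 0 0 0 0 0 .3;0 0 0 0 0 0 .3'
python3 go.py .5721 -.2358 .0112 -96.5
```

```text
time_s: 15.92
tcp_pos: [0.5725, -0.236, 0.0135]
eef_rot: [-180.0, -0.0, -96.5]
contact_force: [-0.1, -0.2, -0.9]
gripper_width: 0.0478
t 15.9167 tcp [ 0.5725 -0.236   0.0135] rot [-179.9815   -0.0052  -96.4975] F [-0.1332 -0.2402 -0.8604] w 0.04780998086856603
rotvec tool [-0.0003 -0.0001  0.    ] shift now-axes [-0.0001  0.0004  0.0023] shift target-axes [-0.0001  0.0004  0.0023] dist 0.0023743371583237545
```

```bash
python3 -m inch '0 0.0004 .0015 0 0 0 .3;0 0 .0005 0 0 0 .3;0 0 0 0 0 0 .3;0 0 0 0 0 0 .3;0 0 0 0 0 0 .7;0 0 0 0 0 0 .7;0 0 0 0 0 0 .7;0 0 -.01 0 0 0 1;0 0 -.02 0 0 0 1;0 0 -.03 0 0 0 1;0 0 -.04 0 0 0 1;0 0 -.04 0 0 0 1;0 0 -.04 0 0 0 1;0 0 -.04 0 0 -.09 1;0 0 -.02 0 0 -.1 1;0 0 0 0 0 0 1'
python3 -m inch '-.02 .005 0 0 0 0 1;-.035 .02 0 0 0 0 1;-.035 .02 0 0 0 0 1;-.035 .02 0 0 0 0 1;-.035 .02 0 0 0 0 1;-.035 .02 0 0 0 0 1;-.035 .01 0 0 0 0 1;-.035 0 0 0 0 0 1;-.035 0 0 0 0 0 1;-.03 0 0 0 0 0 1;-.01 0 0 0 0 0 1;0 0 0 0 0 0 1'
python3 go.py .574 .2 .13 -85.6
python3 - <<'E'
from fit import *
for c in("scene","top"):
    im=r.capture(c);cv2.imwrite(f"pics/{c}2.png",im[:,:,::-1])
im=cv2.imread("pics/top2.png")[:,:,::-1];crop(im,280,160,390,260,4,"pics/tb2.png")
im2=cv2.imread("pics/scene2.png")[:,:,::-1]
a=cv2.imread("pics/tb2.png");b=cv2.resize(im2[200:290,140:250,::-1],(a.shape[1]*9//11,a.shape[0]*81//110) if 0 else (400,327));
H=np.zeros((400,840,3),np.uint8);H[:400,:440]=a;H[:327,440:]=b;cv2.imwrite("pics/row2.png",H[:,:800])
E
```

```text
time_s: 17.25
tcp_pos: [0.5743, -0.2367, 0.259]
eef_rot: [-179.4, -0.2, -85.2]
contact_force: [-0.3, 1.0, -0.2]
gripper_width: 0.0881
time_s: 18.25
tcp_pos: [0.431, 0.0963, 0.2518]
eef_rot: [-180.0, 0.0, -85.4]
contact_force: [0.1, 0.2, -0.2]
gripper_width: 0.0875
t 18.25 tcp [0.431  0.0963 0.2518] rot [-179.9683    0.0275  -85.4484] F [ 0.088   0.1624 -0.1828] w 0.08754674134915466
rotvec tool [-0.0006  0.0005  0.0026] shift now-axes [-0.092  -0.1507  0.1219] shift target-axes [-0.0925 -0.1505  0.1218] dist 0.2145831195520423
```

View pics/row2.png

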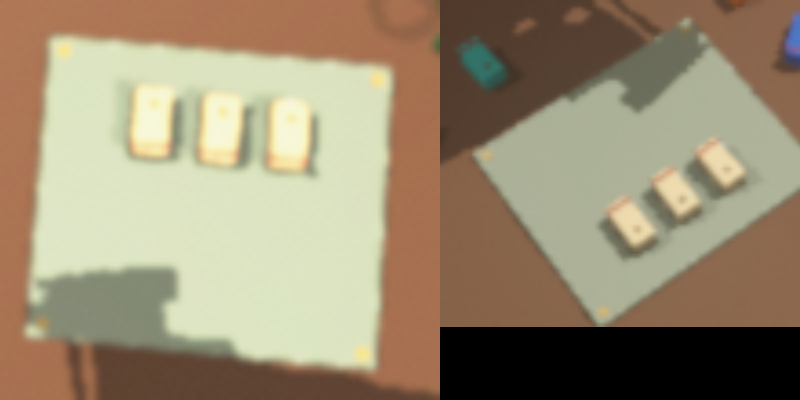

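View pics/scene2.png

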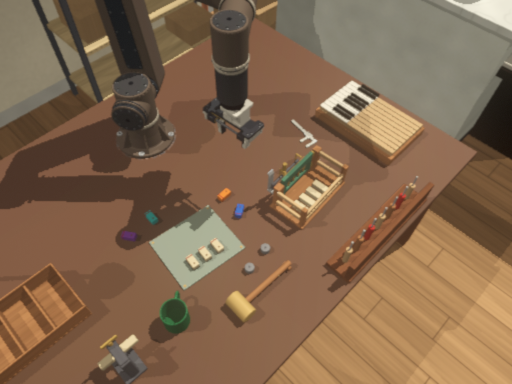

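The three blocks stand in a parallel row covering the inlays, at top (318,190), (335,192), (352,193). I'll check this numerically.

Run:
```python
from fit import *
B={"top":(285,165,382,240),"scene":(170,225,240,275)}
R=np.array([[np.cos(np.radians(-6.5)),-np.sin(np.radians(-6.5))],[np.sin(np.radians(-6.5)),np.cos(np.radians(-6.5))]])
M=[(.5836,-.1365),(.578,-.186),(.5721,-.2358)]
for c in B:
    for o in fitblocks(c,f"pics/{c}2.png",B[c]):
        p=np.array(o[:2]);k=np.argmin([np.linalg.norm(p-m) for m in M]);print(c,k,p,"yaw",o[2]+6.5,"err board mm",R.T@(p-M[k])*1e3,o[3])
```

```text
top 0 [ 0.5873 -0.1378] yaw -1.1408201208676143 err board mm [ 3.8204 -0.8774] 0.9219563873929549
top 1 [ 0.5805 -0.1873] yaw -3.140833177809718 err board mm [ 2.6735 -1.0222] 0.9353246982112962
top 2 [ 0.5747 -0.2365] yaw -2.856882583057981 err board mm [ 2.6692 -0.4436] 0.9449829709195704
scene 0 [ 0.5835 -0.1368] yaw -0.6772570498787163 err board mm [-0.0275 -0.3515] 0.8529242293287237
scene 1 [ 0.5769 -0.1866] yaw -1.677137529441664 err board mm [-0.9935 -0.7262] 0.8691069648198262
scene 2 [ 0.571  -0.2359] yaw 0.14708339042677565 err board mm [-1.1179 -0.1812] 0.8700744006613392
```

```bash
python3 -m inch '-.01 -.015 0 0 0 0 .6;-.018 -.03 0 0 0 0 .6;-.018 -.03 0 0 0 0 .6;-.018 -.03 .005 0 0 0 .6;-.016 -.025 .01 0 0 0 .6;-.01 -.017 .02 0 0 0 .6;-.0025 -.003 .02 0 0 0 .6;0 0 .01 0 0 0 .6;0 0 0 0 0 0 .6;0 0 0 0 0 0 .6'
python3 go.py .574 .2 .13 -85.6
python3 - <<'E'
from h import *
im=r.capture("scene");crop(im,225,110,345,210,6,"pics/s3.png")
im=r.capture("top");crop(im,130,135,250,235,6,"pics/t3.png")
E
```

```text
time_s: 19.18
tcp_pos: [0.5736, 0.1966, 0.1865]
eef_rot: [179.9, -0.1, -85.7]
contact_force: [-0.9, 1.2, 0.5]
gripper_width: 0.0529
t 19.1833 tcp [0.5736 0.1966 0.1865] rot [179.948   -0.0541 -85.6781] F [-0.8847  1.2071  0.5346] w 0.052905683109966066
rotvec tool [ 0.0009 -0.0009 -0.0014] shift now-axes [-0.0034 -0.0008  0.0565] shift target-axes [-0.0034 -0.0007  0.0565] dist 0.05656497355909379
```

View pics/s3.png

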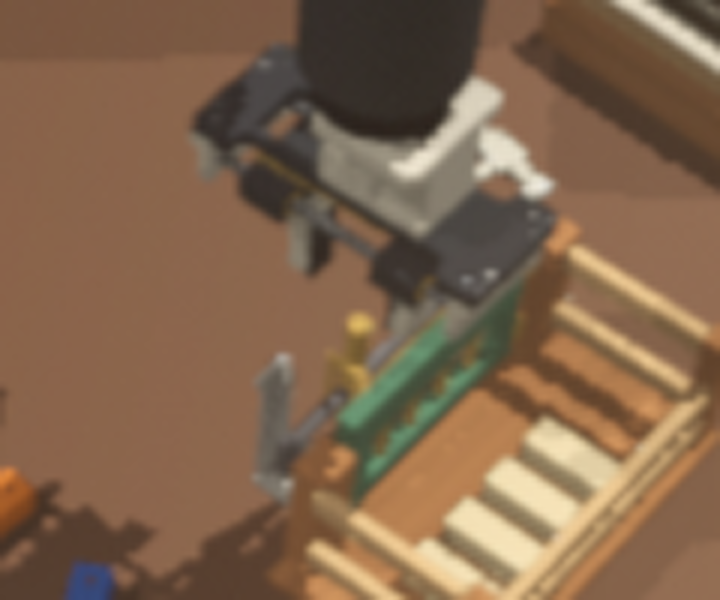

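View pics/t3.png

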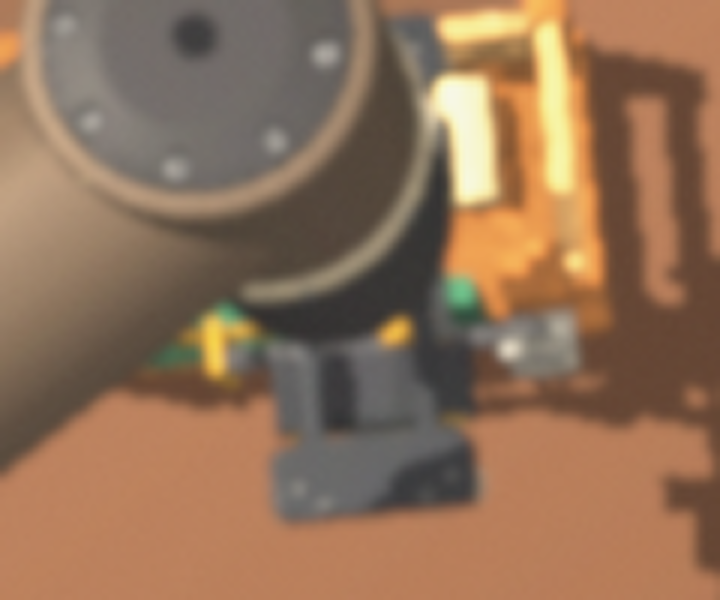

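The fingertips (scene crop (305,255) and (400,320)) straddle the knob at (360,325). I'll descend now.

```bash
python3 -m inch '-.002 0 .015 0 0 0 .6;0 0 .02 0 0 0 .6;0 0 .018 0 0 0 .6;0 0 .008 0 0 0 .6;0 0 0 0 0 0 .6;0 0 0 0 0 0 .6'
python3 go.py .574 .2 .122 -85.6
python3 - <<'E'
from h import *
im=r.capture("scene");crop(im,225,110,345,210,6,"pics/s4.png")
E
```

```text
time_s: 19.78
tcp_pos: [0.5741, 0.2001, 0.1266]
eef_rot: [-179.9, 0.0, -85.6]
contact_force: [0.2, 0.1, 0.3]
gripper_width: 0.0525
t 19.7833 tcp [0.5741 0.2001 0.1266] rot [-179.9315    0.0152  -85.6002] F [0.1949 0.1085 0.3238] w 0.05246086653225093
rotvec tool [-0.0012  0.0003 -0.    ] shift now-axes [0.0001 0.0001 0.0046] shift target-axes [0.0001 0.0001 0.0046] dist 0.0045969886316129084
```

View pics/s4.png

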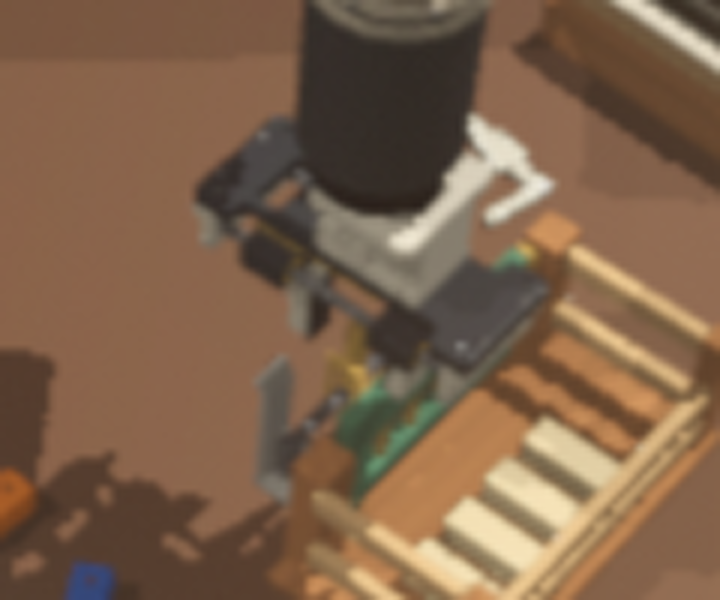

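The knob sits between the fingers. I'll close on it.

```bash
python3 -m inch '0 0 .003 0 0 0 .4;0 0 0 0 0 0 .3;0 0 0 0 0 0 .2;0 0 0 0 0 0 .1;0 0 0 0 0 0 .05;0 0 0 0 0 0 .05;0 0 0 0 0 0 .05;0 0 0 0 0 0 .05;0 0 0 0 0 0 .05' 25
python3 go.py .574 .2 .122 -85.6
```

```text
time_s: 20.58
tcp_pos: [0.5738, 0.2001, 0.1224]
eef_rot: [-180.0, -0.0, -85.6]
contact_force: [0.2, -0.3, 0.8]
gripper_width: 0.0135
t 20.5833 tcp [0.5738 0.2001 0.1224] rot [-179.9891   -0.0001  -85.6112] F [ 0.1682 -0.3181  0.8411] w 0.01349630985138819
rotvec tool [-0.0002 -0.     -0.0002] shift now-axes [ 0.0001 -0.0002  0.0004] shift target-axes [ 0.0001 -0.0002  0.0004] dist 0.0004843746516129497
```

```bash
python3 -m inch '-.0009 0 -.0028 0 .038 0 .05;-.0009 0 -.0028 0 .038 0 .05;-.0009 0 -.0028 0 .038 0 .05;-.0009 0 -.0028 0 .038 0 .05;-.0009 0 -.0028 0 .038 0 .05;0 0 0 0 0 0 .05;0 0 0 0 0 0 .05'
python3 go.py .574 .2 .122 -85.6
```

```text
time_s: 21.17
tcp_pos: [0.5732, 0.2064, 0.1357]
eef_rot: [-180.0, -10.8, -85.5]
contact_force: [0.6, 1.0, 0.1]
gripper_width: 0.0137
t 21.1667 tcp [0.5732 0.2064 0.1357] rot [-179.996   -10.8294  -85.5483] F [0.6025 0.9527 0.0901] w 0.013699319104900121
rotvec tool [-0.0002 -0.189   0.0009] shift now-axes [ 0.0037 -0.0003  0.0146] shift target-axes [ 0.0064 -0.0003  0.0137] dist 0.015110398823415616
```

```bash
python3 -m inch '-.003 0 -.0006 0 0 0 .05;-.004 0 -.0008 0 0 0 .05;-.003 0 -.0006 0 0 0 .05;0 0 0 0 0 0 .05;0 0 0 0 0 0 .05;0 0 0 0 0 0 .05'
python3 go.py .574 .2 .122 -85.6
python3 - <<'E'
from h import *
im=r.capture("scene");crop(im,225,110,345,210,6,"pics/s5.png")
E
```

```text
time_s: 21.67
tcp_pos: [0.5725, 0.2159, 0.1359]
eef_rot: [-180.0, -10.9, -85.6]
contact_force: [-0.0, 0.3, -0.7]
gripper_width: 0.0133
t 21.6667 tcp [0.5725 0.2159 0.1359] rot [-179.9914  -10.85    -85.6263] F [-0.0166  0.337  -0.6655] w 0.01334973058114626
rotvec tool [-0.0001 -0.1894 -0.0004] shift now-axes [ 0.0131 -0.0003  0.0167] shift target-axes [ 0.016  -0.0003  0.0139] dist 0.021194037233026215
```

View pics/s5.png

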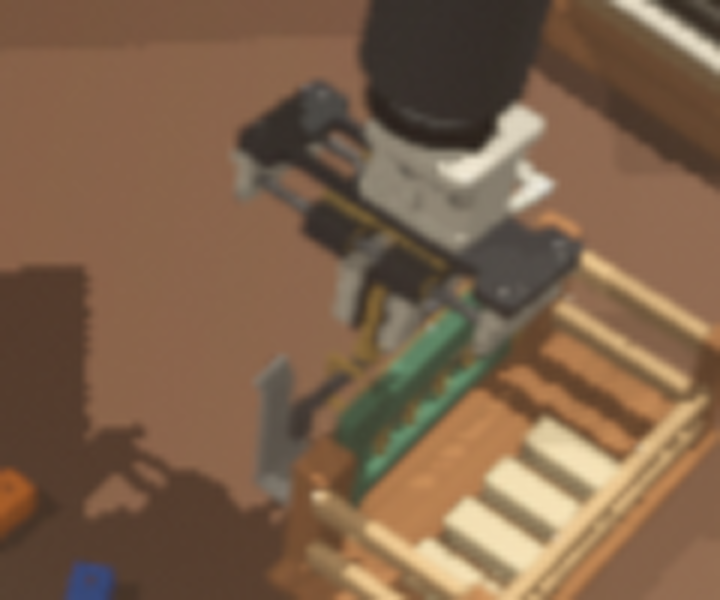

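The nose (crop (300,420)) is lifted above the keeper lip and moving back freely, with no resisting force. I'll draw further.

```bash
python3 -m inch '-.004 0 -.0008 0 0 0 .05;-.006 0 -.0012 0 0 0 .05;-.006 0 -.0012 0 0 0 .05;-.004 0 -.0008 0 0 0 .05;0 0 0 0 0 0 .05;0 0 0 0 0 0 .05;0 0 0 0 0 0 .05'
python3 go.py .574 .2 .122 -85.6
python3 - <<'E'
from h import *
im=r.capture("scene");crop(im,225,110,345,210,6,"pics/s6.png")
E
```

```text
time_s: 22.3
tcp_pos: [0.5709, 0.2366, 0.136]
eef_rot: [-180.0, -10.9, -85.6]
contact_force: [0.5, 2.1, -1.1]
gripper_width: 0.0138
t 22.3 tcp [0.5709 0.2366 0.136 ] rot [-179.9947  -10.8556  -85.5981] F [ 0.5161  2.1073 -1.071 ] w 0.013763715725035198
rotvec tool [-0.0001 -0.1895  0.    ] shift now-axes [ 0.0334 -0.0003  0.0206] shift target-axes [ 0.0367 -0.0003  0.014 ] dist 0.03928247540239425
```

View pics/s6.png

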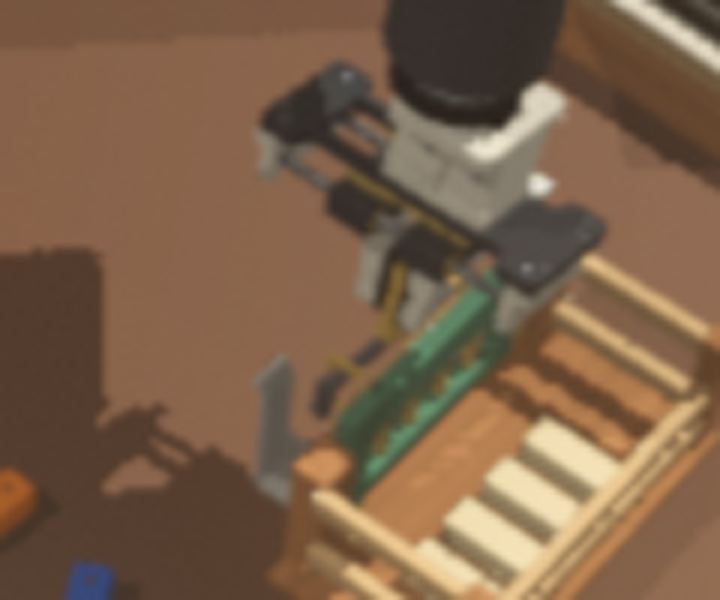

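The bolt is drawn about 30 mm and its nose is clear of the keeper. I'll swing the gate by 0.4 rad about the hinge with the tool turning along.

```bash
python3 -m inch '-.0004 .0022 -.0001 -.0038 0 .02 .05;-.0008 .0043 -.0001 -.0075 0 .039 .05;-.0008 .0043 -.0002 -.0075 0 .039 .05;-.0008 .0043 -.0001 -.0075 0 .039 .05;-.0008 .0043 -.0002 -.0075 0 .039 .05;0 0 0 0 0 0 .05'
python3 go.py .5291 .2498 .136 -108.5
python3 - <<'E'
from h import *
im=r.capture("scene");crop(im,225,110,345,210,6,"pics/s7.png")
E
```

```text
time_s: 22.85
tcp_pos: [0.5516, 0.2398, 0.1363]
eef_rot: [-180.0, -10.9, -96.0]
contact_force: [3.7, 0.7, -2.9]
gripper_width: 0.0133
t 22.85 tcp [0.5516 0.2398 0.1363] rot [-179.9559  -10.8594  -96.0419] F [ 3.6939  0.6907 -2.9032] w 0.013314752730292052
rotvec tool [-0.0214 -0.1887  0.2169] shift now-axes [-0.0075  0.0234 -0.0011] shift target-axes [-0.0024  0.0245  0.0003] dist 0.024615917721213004
```

View pics/s7.png

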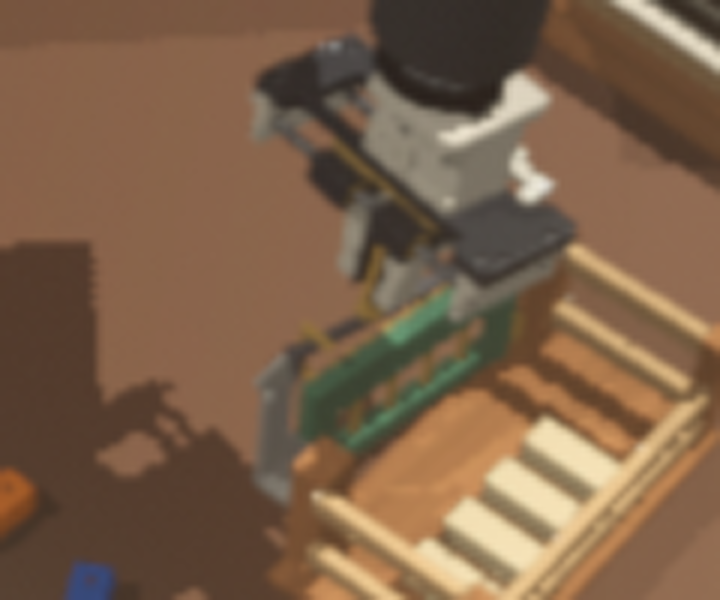

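The gate opens freely, about half way now, with a 3.7 N spring force. I'll continue.

```bash
python3 -m inch '-.0008 .0043 -.0001 -.0075 0 .039 .05;-.0008 .0043 -.0002 -.0075 0 .039 .05;-.0008 .0043 -.0001 -.0075 0 .039 .05;-.0008 .0043 -.0002 -.0075 0 .039 .05;-.0008 .0043 -.0001 -.0075 0 .039 .05;-.0003 .0015 -.0001 -.0026 0 .0135 .05;0 0 0 0 0 0 .05;0 0 0 0 0 0 .05;0 0 0 0 0 0 .05'
python3 go.py .5291 .2498 .136 -108.5
python3 - <<'E'
from h import *
im=r.capture("scene");cv2.imwrite("pics/scene8.png",im[:,:,::-1]);crop(im,225,110,345,210,6,"pics/s8.png")
im=r.capture("top");cv2.imwrite("pics/top8.png",im[:,:,::-1]);crop(im,120,125,260,225,5,"pics/t8.png")
E
```

```text
time_s: 23.65
tcp_pos: [0.5303, 0.2481, 0.1362]
eef_rot: [-180.0, -10.9, -108.0]
contact_force: [5.8, 0.3, -2.8]
gripper_width: 0.0135
t 23.65 tcp [0.5303 0.2481 0.1362] rot [-179.969   -10.8753 -107.9768] F [ 5.7536  0.2888 -2.8131] w 0.013542709694496871
rotvec tool [-0.0014 -0.1898  0.0092] shift now-axes [-0.0013  0.0016 -0.    ] shift target-axes [-0.0012  0.0016  0.0002] dist 0.0020591614352448934
```

View pics/s8.png

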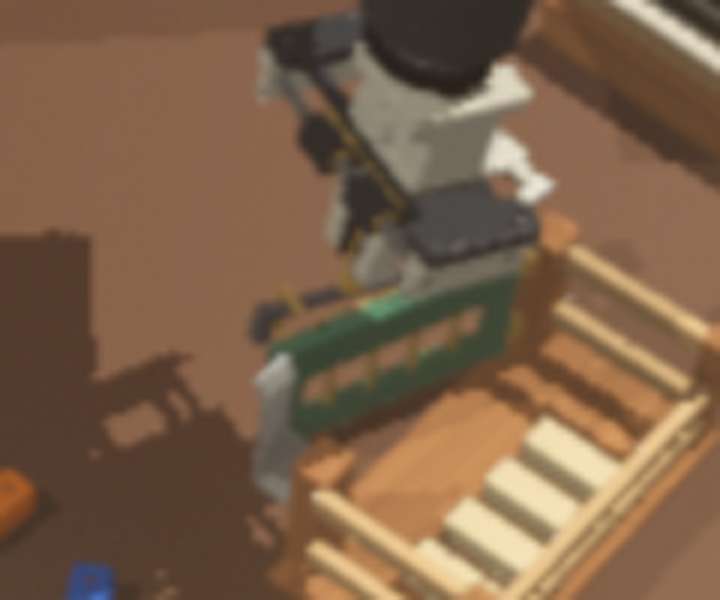

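View pics/t8.png

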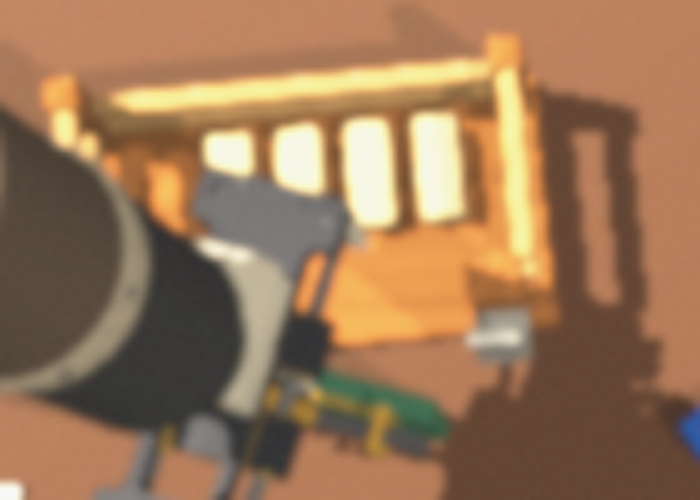

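View pics/top8.png

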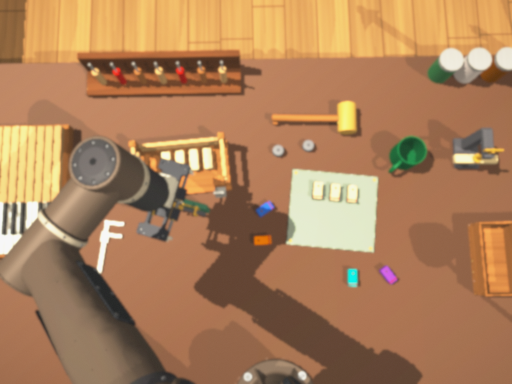

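Run:
```python
from h import *
np.set_printoptions(precision=4,suppress=True)
a=back("top",((443+.5)/5-.5+120,(414+.5)/5-.5+125),.112);b=back("top",((537+.5)/6-.5+120,(352+.5)/6-.5+125),.112)
print(a,b,np.linalg.norm(a-b))
# predicted edge centre at angles, hinge est.
H=np.array([.5826,.3462])
for th in(0,.36,.38,.4,.42):
    ang=np.radians(4.4)-th
    e=H+.18*np.array([np.sin(ang),-np.cos(ang)]);print(th,e,"top px",proj("top",[*e,.112]),"crop5",(proj("top",[*e,.112])-[120,125])*5,"scene crop6",(proj("scene",[*e,.112])-[225,110])*6)
s=r.get_state();rel=s['tcp_pos'][:2]-H;print("angle est",np.arctan2(rel[0],-rel[1])-np.arctan2(-.0117,.1096),np.linalg.norm(rel),np.hypot(.0117,.1096))
```

```text
[0.5288 0.17   0.112 ] [0.5943 0.1672 0.112 ] 0.06549871902122993
0 [0.5964 0.1667] top px [209.2428 182.4652] crop5 [446.2142 287.3261] scene crop6 [342.039  422.3432]
0.36 [0.5323 0.1734] top px [206.9133 206.1369] crop5 [434.5664 405.6846] scene crop6 [270.4753 353.8324]
0.38 [0.5289 0.1744] top px [206.5311 207.4249] crop5 [432.6555 412.1247] scene crop6 [267.4984 349.5818]
0.4 [0.5254 0.1755] top px [206.1228 208.7066] crop5 [430.6141 418.5328] scene crop6 [264.6345 345.2974]
0.42 [0.522  0.1767] top px [205.6886 209.9813] crop5 [428.4428 424.9063] scene crop6 [261.8845 340.9811]
angle est -0.38396405952428014 0.11117310596173582 0.11022272905349423
```

About 0.38 rad (66–67 mm). One small nudge to about 0.40, then settle and check.

```bash
python3 -m inch '-.0004 .0022 -.0001 -.0038 0 .02 .05;0 0 0 0 0 0 .05;0 0 0 0 0 0 .05;0 0 0 0 0 0 .05;0 0 0 0 0 0 .05;0 0 0 0 0 0 .05;0 0 0 0 0 0 .05'
python3 - <<'E'
from fit import *
for c in("scene","top"):
    im=r.capture(c);cv2.imwrite(f"pics/{c}9.png",im[:,:,::-1]);
    if c=="top":crop(im,120,125,260,225,5,"pics/t9.png")
s=r.get_state();H=np.array([.5826,.3462]);rel=s['tcp_pos'][:2]-H;print(s['time_s'],s['tcp_pos'],s['contact_force'],s['qd'],s['gripper_width'],"angle",np.arctan2(rel[0],-rel[1])-np.arctan2(-.0117,.1096))
for o in fitblocks("top","pics/top9.png",(285,165,382,240)):print(np.array(o))
a=cv2.imread("pics/top0.png");b=cv2.imread("pics/top9.png");print("view")
E
```

```text
time_s: 24.33
tcp_pos: [0.5282, 0.2491, 0.1362]
eef_rot: [-180.0, -10.9, -109.1]
contact_force: [5.1, -0.1, -1.7]
gripper_width: 0.0136
24.4333 [0.5281 0.2492 0.1362] [ 5.4365 -1.8172 -2.0514] [-0.0459 -0.0681 -0.0547  0.0834 -0.016  -0.0348] 0.013394494958097343 angle -0.4051117902078517
[   0.5869   -0.1373   -5.3215    0.9035 8007.    ]
[   0.5805   -0.187    -7.7892    0.9201 8575.    ]
[   0.5746   -0.2367   -7.2806    0.9337 7371.    ]
view
```

View pics/t9.png

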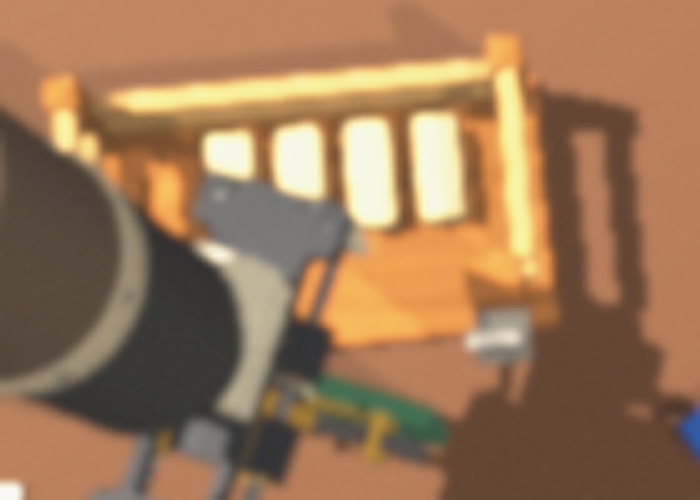

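View pics/scene9.png

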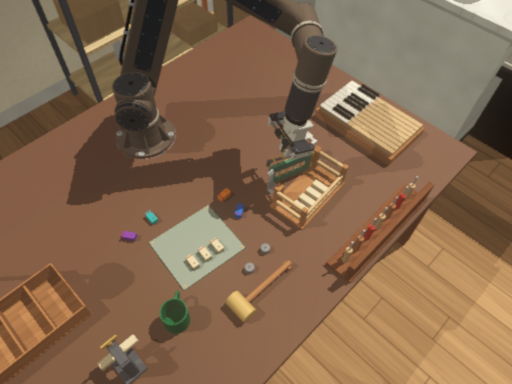

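The gate is ajar and steady at about 0.40 rad (TCP force about 5 N, from the spring). The row is unchanged and the bystanders are where they were. Handing in.

```bash
python3 -c "
from plant import r
print(r.close_job())"
```

```text
the job is handed in; nothing more can be done
None
```

I finished the job in the order asked and handed it in at about 24.4 s. No verdict was reported.

- **Row:** The three blocks stand one on each inlay, gripped by their ends so the jaws centred them lengthwise. The scene camera puts them within about 1.2 mm and 2° of the inlays. The top camera disagreed by about +3 to +4 mm along the inlays and 1–3° in yaw. It showed a similar lengthwise offset before the blocks were moved, so I put it down to calibration or lighting.
- **Bolt:** I pinched the knob, tilted the bolt about 0.19 rad and drew it about 30 mm. It met no resistance at the keeper's lip.
- **Gate:** The gate is about 7 cm ajar. The arm pose gives about 0.40 rad, roughly 71 mm at the free edge. The last pixel measurement gave 65 mm, taken when the arm pose read 0.384 rad; I then nudged it about 0.02 rad further and did not measure the pixels again.
- **Hold:** The gripper still holds the knob at 25 N (13.5 mm opening), against about 5 N from the spring, with the arm at rest.
- **Surroundings:** The last pictures show the row unchanged, and the bystanders and look-alikes appear not to have moved.

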